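Fill the battery carrier and lift it level off its dock

ROBOT

A 6-joint arm with a two-finger parallel gripper is mounted at the origin on a cart in front of the work surface, level with it; the furniture and walls round the work are solid. World frame = base frame: x ahead of the robot, y to its left, z up, the work surface at z = 0. Lengths are in mm, angles in rad, forces in N, time in s.
With the tool pointing down it reaches from about 300 to 850 mm from the base axis. Payload 5.4 kg.
Tool frame: the origin (TCP) lies between the finger pads; the fingertips stand nose_length ahead of it and the grasp point (between the pads) lies 8 mm behind it (nose_length is the distance from the TCP to the fingertips, in mm); z points along the fingers, y is the line along which they close (so a half turn about z gives the same grasp; the last joint's range is limited). The gripper opens to 85 mm and grips with 20 to 120 N. Pads are 22 mm wide; open, the fingers measure 114 mm over their backs; the gripper's body (76 mm by 85 mm) begins 54 mm behind the grasp point. The pads swing forward as they close: fully open they stand 13 mm farther back than shut.
Start: joints at [-1.411, 0.158, 1.597, -0, 1.386, -0.21], TCP at [207.797, -536.122, 242.299] pointing down, gripper open.
Joint ranges: [-2.91, 2.91], [-0.94, 2.29], [0.18, 2.7], [-1.29, 4.43], [0.17, 2.64], [-3, 3]. Speed limits (rad/s): [2.57, 2.57, 3.14, 3.14, 3.14, 3.14].

INTERFACE

Orientations are given as a unit quaternion [w, x, y, z].
In Python, from workcell import * gives the robot as it stands. Calls block until the motion is done:
- move_pose(position, orientation): joint-space move of the TCP to a pose.
- servo_line(position, v=150, ori=None): straight line of the TCP; ori=None keeps the orientation; v is the mean speed in mm/s.
- goto_joints(angles): joint-space move.
- move_gripper(opening): finger opening in mm; the grip force is fixed at half the most; returns when the fingers have stopped.
- pause(seconds).
- solve_ik(position, orientation): joint angles nearest the present ones, or None.
- get_obs(): the state.
- grab_frame(name): name is "scene" or "top"; returns a dict with "frame" (420x560x3 uint8, blue, green, red), "mtx" (3x3 intrinsics, pixels), "dist" ([k1, k2, p1, p2, k3] as OpenCV has them; the pictures are not rectified), "xyz" and "rotation" of the camera in the world. Camera axes: x right, y down, z forward; pixel columns grow to the right and rows downward; lengths in mm; the calibration is good to about 2 mm. A picture is of the moment at which its call begins. There is no depth.
A pose or a line that the arm cannot do raises IKError and nothing moves.
- close_job(): hands the job in; it is judged then, once.
Trained networks look in a picture, given as the dict that the camera call returned (one of the last four; its "shot" number tells which), for a name from the list of things; names that differ only in an ending like _2 or _b are one class to them, and where a whole thing is asked for, a point or a joint stands for the part that bears it (a point fixed in the world has none). Each returns a list of dicts, best first, with "score" (0 to 1); they miss things now and then, are a little off and sometimes report something else, mostly with a low value. They report only what shows in the picture. A call takes as long as a camera call.
- boxes_of(name, picture): "box" ([left, top, width, height] in pixels, round what is visible of it).
- trace(name, picture): "region" (420x560 bool, what is visible of it) and "box" ([left, top, width, height] in pixels, round what is visible of it).
- tip_of(name, picture): "position" ([column, row] in pixels: a listed point, or the origin of a listed thing).
The state is a dict: "time_s": time; "joint_pos": joint angles; "joint_vel": joint speeds; "joint_efforts": joint torques, N m; "ee_pos": TCP position; "ee_rot": TCP orientation; "contact_force": force on the tool from outside, world axes, zero at the start; "wrist_torque": the same for the moment, N m; "grip_width": finger opening in mm; "gripper_force": force on a finger pad.
Only numpy, scipy, OpenCV 4.12 (cv2) and the standard library are available. Lean on these libraries where they do the work, as an engineer would, in place of code of your own. Each camera call takes 0.05 s, during which the arm holds its last target. There are 200 camera calls.

TASK

Two tested block batteries still lie on the bench: set them flat into the two empty nests of the carrier that stands in its dock, completing its pinwheel of four so that it balances. Then swing up the carrier's bail handle and lift the carrier by it straight up out of the dock, without tipping it, at least 5 cm clear; finish while holding it there above the dock, level and still, with all four batteries in their nests. Leave the other things on the bench alone.

Things in the scene. Friction and masses are not known exactly. Their poses are not given: they have to be found in the camera images.
- dock: dock fixed to the bench: low black block 150 (x) x 206 (y) x 12 mm, with corner locators to 23 mm above the bench round the carrier's plate (2 to 4 mm play). Origin: centre of its underside on the bench; z up, y along its length. Keep clear of the power screwdriver hanging in the air over the far right of the bench and of the drawer box behind (108 mm high).
- carrier: cell carrier, loose in the dock, 0.38 kg empty, balanced when full: aluminium plate 122 (x) x 176 (y) x 4 mm, four nests in a pinwheel round an open middle, upright ears at x 0, y -83.5 and +83.5 mm (28 wide in x, 4 thick, 60 high), bail. Beside a cell in nest a, 28 mm are free to the ear: a hand opened wide strikes it. Origin: centre of the underside, 12 mm above the bench when docked.
- nest_a (a point): centre of the floor of nest a of the carrier; axes as the carrier's. The nest takes one flat cell with its length along the carrier's x axis; it is 50 x 30 mm inside, its black rim stands 5 mm above its floor (so 13 mm of the cell stand out), 16 mm above the bench while docked. Centre at x -12, y -40 mm on the carrier. Empty at the start.
- nest_b (a point): centre of the floor of nest b of the carrier; axes as the carrier's. The nest takes one flat cell with its length along the carrier's y axis; it is 50 x 30 mm inside, its black rim stands 5 mm above its floor (so 13 mm of the cell stand out), 16 mm above the bench while docked. Centre at x +40, y -12 mm on the carrier. Empty at the start.
- nest_c (a point): centre of the floor of nest c of the carrier; axes as the carrier's. The nest takes one flat cell with its length along the carrier's x axis; it is 50 x 30 mm inside, its black rim stands 5 mm above its floor (so 13 mm of the cell stand out), 16 mm above the bench while docked. Centre at x +12, y +40 mm on the carrier. Holds a cell at the start.
- nest_d (a point): centre of the floor of nest d of the carrier; axes as the carrier's. The nest takes one flat cell with its length along the carrier's y axis; it is 50 x 30 mm inside, its black rim stands 5 mm above its floor (so 13 mm of the cell stand out), 16 mm above the bench while docked. Centre at x -40, y +12 mm on the carrier. Holds a cell at the start.
- cell_1_center (a point): centre, half-way up, of a block battery, the cell (dark grey with a copper-coloured band, 46 long x 26 wide x 18 mm high, 45 g), lying flat; x along its length, y across its width, z up. Grasp it by its long sides. Either end may point either way. In nest c from the start.
- cell_2_center (a point): centre, half-way up, of a block battery, the cell (dark grey with a copper-coloured band, 46 long x 26 wide x 18 mm high, 45 g), lying flat; x along its length, y across its width, z up. Grasp it by its long sides. Either end may point either way. In nest d from the start.
- cell_3_center (a point): centre, half-way up, of a block battery, the cell (dark grey with a copper-coloured band, 46 long x 26 wide x 18 mm high, 45 g), lying flat; x along its length, y across its width, z up. Grasp it by its long sides. Either end may point either way. Lies loose on the bench; goes into nest a or b.
- cell_4_center (a point): centre, half-way up, of a block battery, the cell (dark grey with a copper-coloured band, 46 long x 26 wide x 18 mm high, 45 g), lying flat; x along its length, y across its width, z up. Grasp it by its long sides. Either end may point either way. Lies loose on the bench; goes into nest a or b.
- bail (a joint): angle of the carrier's bail handle about the carrier's y axis through point bail_hinge: 0 upright, -1.45 rad lying over the carrier's -x side (as at the start, on its stop), +1.45 rad over the +x side. It turns freely and falls over when let go.
- bail_grip (a point): centre of the bail's round black grip, 16 mm thick, 80 mm long, along the carrier's y axis, 100 mm from the hinge axis, about 70 mm above the bench when the bail lies down; wire arms 6 mm thick at y -91 and +91 mm. The grip is a tube that turns freely on the wire, so fingers that pinch it from above need not turn as the bail swings up.
- bail_hinge (a point): point on the bail's hinge axis in the middle of the carrier, 46 mm above the carrier's underside; does not move with the bail
- driver_red: bystander: screwdriver with a red handle, 187 mm long
- heatsink_3: bystander: black finned heat sink, 28x34x22 mm (not a cell)
- pen_1: bystander: pen, 145 mm long
- board_a: bystander: green circuit board, 70x160 mm
- pliers_orange: bystander: small pliers with orange grips, 152 mm long, beyond the dock
- tweezers: bystander: steel tweezers, 122 mm long

How it is judged (in metres and radians):
On the way:
1. all four cells lie flat in the nests while the carrier still stands in the dock (x of cell_1_center in the frame of nest_c between -0.004 and 0.004 m and y of cell_1_center in the frame of nest_c between -0.004 and 0.004 m and z of cell_1_center in the frame of nest_c between 0.006 and 0.0125 m and angle between the x axis of cell_1_center and the x axis of carrier, either way round below 0.12 rad and x of cell_2_center in the frame of nest_d between -0.004 and 0.004 m and y of cell_2_center in the frame of nest_d between -0.004 and 0.004 m and z of cell_2_center in the frame of nest_d between 0.006 and 0.0125 m and angle between the x axis of cell_2_center and the y axis of carrier, either way round below 0.12 rad and (((x of cell_3_center in the frame of nest_a between -0.004 and 0.004 m and y of cell_3_center in the frame of nest_a between -0.004 and 0.004 m and z of cell_3_center in the frame of nest_a between 0.006 and 0.0125 m and angle between the x axis of cell_3_center and the x axis of carrier, either way round below 0.12 rad) and (x of cell_4_center in the frame of nest_b between -0.004 and 0.004 m and y of cell_4_center in the frame of nest_b between -0.004 and 0.004 m and z of cell_4_center in the frame of nest_b between 0.006 and 0.0125 m and angle between the x axis of cell_4_center and the y axis of carrier, either way round below 0.12 rad)) or ((x of cell_3_center in the frame of nest_b between -0.004 and 0.004 m and y of cell_3_center in the frame of nest_b between -0.004 and 0.004 m and z of cell_3_center in the frame of nest_b between 0.006 and 0.0125 m and angle between the x axis of cell_3_center and the y axis of carrier, either way round below 0.12 rad) and (x of cell_4_center in the frame of nest_a between -0.004 and 0.004 m and y of cell_4_center in the frame of nest_a between -0.004 and 0.004 m and z of cell_4_center in the frame of nest_a between 0.006 and 0.0125 m and angle between the x axis of cell_4_center and the x axis of carrier, either way round below 0.12 rad))) and height (world z) of carrier below 0.018 m), for 0.2 s.
At the end, for the whole second after the job is handed in: In the fingers by its bail (within 0.35 rad of upright) the carrier hangs 50 mm or more above the dock top, within 60 mm of over its middle, tilt under 0.1 rad, below 0.03 m/s and 0.2 rad/s; all four cells flat in the nests, within 4 mm and 0.12 rad (x of cell_1_center in the frame of nest_c between -0.004 and 0.004 m and y of cell_1_center in the frame of nest_c between -0.004 and 0.004 m and z of cell_1_center in the frame of nest_c between 0.006 and 0.0125 m and angle between the x axis of cell_1_center and the x axis of carrier, either way round below 0.12 rad and x of cell_2_center in the frame of nest_d between -0.004 and 0.004 m and y of cell_2_center in the frame of nest_d between -0.004 and 0.004 m and z of cell_2_center in the frame of nest_d between 0.006 and 0.0125 m and angle between the x axis of cell_2_center and the y axis of carrier, either way round below 0.12 rad and (((x of cell_3_center in the frame of nest_a between -0.004 and 0.004 m and y of cell_3_center in the frame of nest_a between -0.004 and 0.004 m and z of cell_3_center in the frame of nest_a between 0.006 and 0.0125 m and angle between the x axis of cell_3_center and the x axis of carrier, either way round below 0.12 rad) and (x of cell_4_center in the frame of nest_b between -0.004 and 0.004 m and y of cell_4_center in the frame of nest_b between -0.004 and 0.004 m and z of cell_4_center in the frame of nest_b between 0.006 and 0.0125 m and angle between the x axis of cell_4_center and the y axis of carrier, either way round below 0.12 rad)) or ((x of cell_3_center in the frame of nest_b between -0.004 and 0.004 m and y of cell_3_center in the frame of nest_b between -0.004 and 0.004 m and z of cell_3_center in the frame of nest_b between 0.006 and 0.0125 m and angle between the x axis of cell_3_center and the y axis of carrier, either way round below 0.12 rad) and (x of cell_4_center in the frame of nest_a between -0.004 and 0.004 m and y of cell_4_center in the frame of nest_a between -0.004 and 0.004 m and z of cell_4_center in the frame of nest_a between 0.006 and 0.0125 m and angle between the x axis of cell_4_center and the x axis of carrier, either way round below 0.12 rad))) and height (world z) of carrier above 0.062 m and angle between carrier's own z axis and vertical below 0.1 rad and horizontal distance between carrier and dock below 0.06 m and linear speed of carrier below 0.03 m/s and angular speed of carrier below 0.2 rad/s and value of joint bail between -0.35 and 0.35 rad and contact force between carrier and the fingers above 1 N and contact force between carrier and dock below 0.1 N); the arm keeps its last pose, push and grip.
It fails at once if the carrier is tipped by more than 0.35 rad (angle between carrier's own z axis and vertical above 0.35 rad).
It fails at once if a bystander is moved by more than 3 cm (distance of any of driver_red, heatsink_3, pen_1, board_a, pliers_orange, tweezers from where it was at the start of the episode above 0.03 m).
It also fails if it takes over 72 s, if anything falls off the work surface, if the arm or the gripper's body presses on something with over 40 N, if the wrist force passes 120 N, or if a joint passes its speed limit or range.

## Working session

There is one attempt and no reset: what is moved stays moved. The work goes in short steps, each a Python script; the robot and the scene stay as the last script left them, time stands still between calls to the robot, and variables do not carry over. Pictures are saved under pics/ and viewed, at most 10 in all, crops included, and the job is handed in when it is done.

```bash
mkdir -p pics; ls; python3 - <<'E'
from workcell import *
import cv2
o=get_obs();print(o)
for n in("scene","top"):
    p=grab_frame(n);cv2.imwrite(f"pics/{n}0.png",p["frame"]);print(n,p["mtx"],p["dist"],p["xyz"],p["rotation"],p["shot"])
    for t in("cell_3_center","nest_a","dock","carrier","bail_grip","bail_hinge"):
        print(t,[(r["position"],round(r["score"],2)) for r in tip_of(t,p)])
E
```

```text
pics
{'time_s': 0.0, 'joint_pos': array([-1.41105468e+00,  1.59026351e-01,  1.59825047e+00, -1.53433815e-05,
        1.38618138e+00, -2.10092187e-01]), 'joint_vel': array([-0.00034841, -0.00030881,  0.00073948, -0.00086439, -0.00047956,
        0.0009919 ]), 'joint_efforts': array([-2.78399806e-03, -3.95996153e+01, -3.31435525e+01, -4.64324312e-04,
        8.44435621e-03,  8.32888617e-06]), 'ee_pos': array([ 207.72554819, -535.54397649,  241.32048843]), 'ee_rot': array([-9.32671352e-04,  9.82950842e-01,  1.83866180e-01,  1.59428151e-05]), 'contact_force': array([-0.17615547,  0.31328693, -0.24546914]), 'wrist_torque': array([ 0.01530167, -0.02422729, -0.01106271]), 'gripper_force': 0.0, 'grip_width': 85.53183261578992}
scene [[481.08327316   0.         277.50032863]
 [  0.         481.08327316 210.30785867]
 [  0.           0.           1.        ]] [-0.02190242  0.          0.          0.          0.        ] [  64.67521116 -807.52119914  448.83601734] [-0.53274437  0.78842573 -0.25636035  0.16984602] 1
cell_3_center [([287.6, 315.3], 0.52)]
nest_a [([233.3, 247.3], 0.75), ([263.9, 252.8], 0.67), ([247.7, 238.9], 0.53)]
dock []
carrier [([254.9, 243.7], 0.68)]
bail_grip []
bail_hinge [([253.1, 224.9], 0.68), ([247.2, 234.7], 0.43)]
top [[544.69380401   0.         266.16416906]
 [  0.         544.69380401 207.84365564]
 [  0.           0.           1.        ]] [-0.12408762  0.          0.          0.          0.        ] [ 263.93105441 -208.17544766 1251.78977039] [-0.09520833  0.8139752  -0.56871142  0.07033545] 2
cell_3_center [([326.7, 276.1], 0.66), ([242.5, 201.7], 0.2)]
nest_a [([229.6, 195.6], 0.9), ([251.0, 186.9], 0.71), ([263.3, 211.3], 0.58)]
dock []
carrier [([250.1, 203.5], 0.85)]
bail_grip [([242.6, 242.7], 0.93), ([248.0, 205.3], 0.25)]
bail_hinge [([245.2, 197.0], 0.95), ([261.9, 210.5], 0.25)]
```

View pics/top0.png

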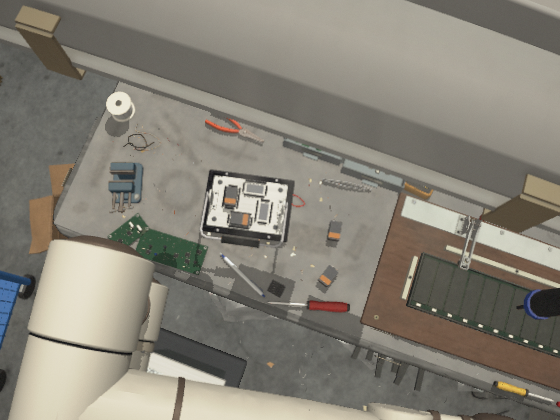

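View pics/scene0.png

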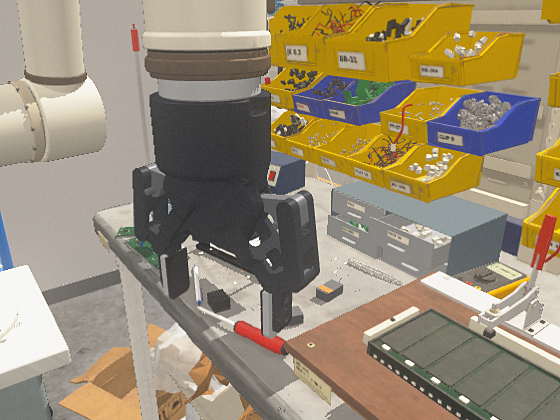

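The top view shows the carrier in the dock at about (248,207) with the bail lying toward (240,242). Its filled nests are at about (231,197) and (240,219), and the empty ones at about (264,211) (a) and (255,188) (b). The loose cells are at about (334,233) and (327,278), near the red screwdriver (320,306). In the scene view the gripper hides the dock; one cell shows at (328,290).

```bash
cat > h.py <<'E'
from workcell import *
import numpy as np, cv2
from scipy.spatial.transform import Rotation as R
def rot(q): return R.from_quat(np.r_[q[1:],q[0]])
def ray(p,uv):
    uv=np.array(uv,float).reshape(-1,1,2)
    n=cv2.undistortPoints(uv,p["mtx"],np.array(p["dist"],float)).reshape(-1,2)
    return rot(p["rotation"]).apply(np.c_[n,np.ones(len(n))])
def at(p,uv,z):
    d=ray(p,uv);c=np.array(p["xyz"]);return c+d*((z-c[2])/d[:,2])[:,None]
def px(p,X):
    r=rot(p["rotation"]).inv();t=-r.apply(p["xyz"])
    return cv2.projectPoints(np.array(X,float).reshape(-1,1,3),r.as_rotvec(),t,p["mtx"],np.array(p["dist"],float))[0].reshape(-1,2)
def down(yaw):  # tool z down, tool y (closing line) at angle yaw in world
    y=np.array([np.cos(yaw),np.sin(yaw),0]);z=np.array([0,0,-1.]);x=np.cross(y,z)
    q=R.from_matrix(np.c_[x,y,z]).as_quat();return np.r_[q[3],q[:3]]
def rect(p,reg,z):
    c=max(cv2.findContours(reg.astype(np.uint8),cv2.RETR_EXTERNAL,cv2.CHAIN_APPROX_NONE)[0],key=cv2.contourArea)
    w=at(p,c.reshape(-1,2),z)[:,:2].astype(np.float32)
    (cx,cy),(a,b),_=r=cv2.minAreaRect(w);bx=cv2.boxPoints(r);e=[bx[1]-bx[0],bx[2]-bx[1]];l=max(e,key=np.linalg.norm)
    return np.round([cx,cy,max(a,b),min(a,b)],1),round(float(np.arctan2(l[1],l[0])%np.pi),3)
E
python3 - <<'E'
from h import *
p=grab_frame("top")
for t in("cell_3_center","carrier","dock"):
    for r in trace(t,p): print(t,round(r["score"],2),r["box"],r["region"].sum(),rect(p,r["region"],{"ce":18,"ca":16,"do":12}[t[:2]]))
for t,z in(("nest_a",16),("cell_3_center",9),("bail_grip",70),("bail_hinge",58),("carrier",12),("heatsink_3",0),("driver_red",10),("pen_1",4),("pliers_orange",8),("tweezers",3)):
    for r in tip_of(t,p): print(t,round(r["score"],2),at(p,r["position"],z)[0].round(1))
b=p["frame"];cv2.imwrite("pics/crop1.png",cv2.resize(b[150:320,190:360],(600,600),interpolation=cv2.INTER_CUBIC))
E
```

```text
cell_3_center 0.65 [317.6, 267.5, 16.6, 20.2] 213 (array([ 445.7, -297. ,   46.1,   24.6]), 2.8)
cell_3_center 0.38 [201.4, 177.9, 83.1, 72.8] 3710 (array([527.6, -68.8, 194.1, 147.2]), 1.77)
carrier 0.63 [202.3, 176.7, 86.0, 72.1] 4161 (array([540.6, -65. , 199.1, 126.4]), 1.767)
dock 0.97 [202.1, 169.9, 92.7, 69.7] 1180 (array([542.1, -67.9, 205.6, 146.7]), 1.782)
nest_a 0.93 [ 538.2 -108.8   16. ]
nest_a 0.86 [548.3 -27.8  16. ]
nest_a 0.69 [584.6 -66.6  16. ]
nest_a 0.68 [501.2 -66.2  16. ]
cell_3_center 0.6 [ 665.2 -273.3    9. ]
cell_3_center 0.55 [ 448.2 -294.4    9. ]
bail_grip 0.67 [439.8 -91.6  70. ]
bail_hinge 0.68 [530.9 -67.8  58. ]
carrier 0.69 [542.5 -71.   12. ]
heatsink_3 0.58 [548.8 -72.3   0. ]
heatsink_3 0.44 [ 386.1 -197.5    0. ]
driver_red 0.58 [ 365.2 -278.8   10. ]
driver_red 0.33 [ 671.1 -271.    10. ]
pen_1 0.68 [ 383.4 -106.6    4. ]
pliers_orange 0.58 [709.   28.1   8. ]
tweezers 0.66 [ 670.5 -268.5    3. ]
```

View pics/crop1.png

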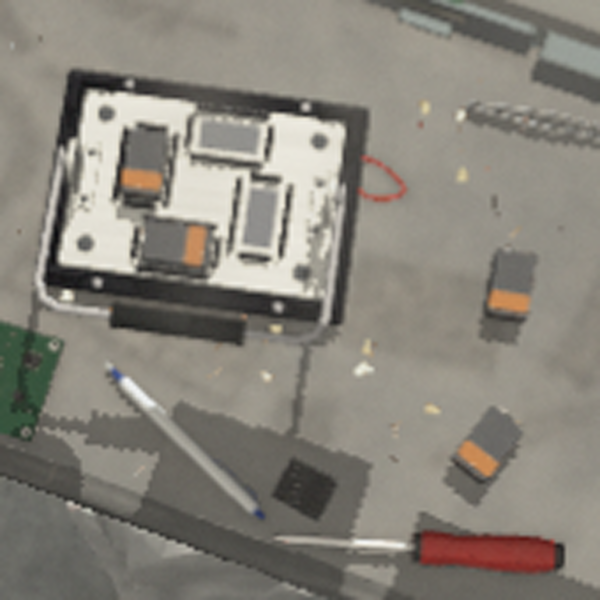

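The crop shows the loose cells at crop px (512,284) and (488,443), with the second about 30 mm clear of the red handle. Nest a is at (260,217) and b at (230,137), both empty. I'll retract so both cameras have a clear view, then fit the carrier pose.

```bash
cat > fit.py <<'E'
from h import *
from scipy.optimize import least_squares
N={"a":(-12,-40),"b":(40,-12),"c":(12,40),"d":(-40,12)}
def fit(pics,x0=(542,-68,.21)):
    obs=[]
    def W(x,l): 
        c,s=np.cos(x[2]),np.sin(x[2]);l=np.array(l,float);return np.r_[x[0]+c*l[0]-s*l[1],x[1]+s*l[0]+c*l[1],l[2]]
    for p in pics:
        for t,ls in(("nest_a",[(*v,16) for v in N.values()]),("cell_3_center",[(*N["c"],25),(*N["d"],25)]),("bail_hinge",[(0,0,58)]),("carrier",[(0,0,12)])):
            for r in tip_of(t,p):
                l=min(ls,key=lambda l:np.linalg.norm(px(p,W(x0,l))[0]-r["position"]))
                if r["score"]>.4 and np.linalg.norm(px(p,W(x0,l))[0]-r["position"])<12: obs.append((p,l,np.array(r["position"]),t))
    f=lambda x:np.concatenate([px(p,W(x,l))[0]-u for p,l,u,t in obs])
    s=least_squares(f,x0,loss="soft_l1",x_scale=(1,1,.01));res=f(s.x).reshape(-1,2).round(1)
    for o,r in zip(obs,res): print(o[3],o[1],r)
    return s.x
E
python3 - <<'E'
from fit import *
move_pose([280,0,380],down(0.8)); 
print(get_obs()["joint_pos"].round(2),get_obs()["time_s"])
ps=[grab_frame("top"),grab_frame("scene")]
cv2.imwrite("pics/scene1.png",ps[1]["frame"])
for p in ps:
    print("fit",fit([p]))
    for r in tip_of("cell_3_center",p): print("tip",round(r["score"],2),at(p,r["position"],9)[0].round(1))
    for r in trace("cell_3_center",p): print("tr",round(r["score"],2),np.round(r["box"]),rect(p,r["region"],15))
    for r in trace("dock",p): print("dock",round(r["score"],2),np.round(r["box"]),rect(p,r["region"],12))
print("fit",fit(ps))
E
```

```text
[-0.44 -0.74  2.04 -0.    1.84 -1.24] 3.4083
nest_a (-40, 12, 16) [-0.3 -0. ]
nest_a (-12, -40, 16) [ 0.4 -0.1]
nest_a (12, 40, 16) [-1.   1.4]
nest_a (40, -12, 16) [0.8 1.5]
bail_hinge (0, 0, 58) [ 2.2 -2.5]
carrier (0, 0, 12) [-4.1 -0.7]
fit [ 5.40894318e+02 -6.59003014e+01  2.43272391e-01]
tip 0.56 [ 450.1 -299.1    9. ]
tr 0.82 [317. 267.  22.  19.] (array([ 446.5, -296.8,   46.2,   27.6]), 2.831)
tr 0.3 [201. 175.  86.  73.] (array([532.2, -68. , 192.5, 140.8]), 1.785)
dock 0.57 [203. 170.  94.  68.] (array([540.8, -67.4, 207.8, 149.6]), 1.784)
dock 0.36 [328. 220.  12.  21.] (array([ 551.7, -279.5,   45.3,   21.4]), 0.148)
nest_a (12, 40, 16) [-1.6 -1.9]
nest_a (-40, 12, 16) [0.9 0. ]
nest_a (-12, -40, 16) [-0.4 -0.6]
nest_a (40, -12, 16) [0.7 3. ]
bail_hinge (0, 0, 58) [ 1.8 -0.7]
carrier (0, 0, 12) [-2.1  2.5]
fit [ 5.41770919e+02 -6.54257655e+01  2.27489240e-01]
tip 0.88 [ 451.9 -292.5    9. ]
tr 0.95 [273. 306.  34.  25.] (array([ 445.6, -302.5,   49.3,   48.8]), 2.782)
dock 0.57 [196. 218. 123.  61.] (array([544.3, -62.6, 230.3, 172.6]), 1.781)
dock 0.5 [314. 282.  31.  18.] (array([ 553.1, -279.7,   65.7,   43.2]), 0.16)
nest_a (-40, 12, 16) [-0.4 -0.2]
nest_a (-12, -40, 16) [ 0.4 -0.1]
nest_a (12, 40, 16) [-0.9  1.1]
nest_a (40, -12, 16) [1.  1.5]
bail_hinge (0, 0, 58) [ 2.2 -2.6]
carrier (0, 0, 12) [-4.  -0.8]
nest_a (12, 40, 16) [-1.9 -1.7]
nest_a (-40, 12, 16) [0.9 0.3]
nest_a (-12, -40, 16) [-0.4 -0.5]
nest_a (40, -12, 16) [0.5 3.1]
bail_hinge (0, 0, 58) [ 1.6 -0.5]
carrier (0, 0, 12) [-2.2  2.6]
fit [ 5.41185011e+02 -6.58778327e+01  2.36638092e-01]
```

View pics/scene1.png

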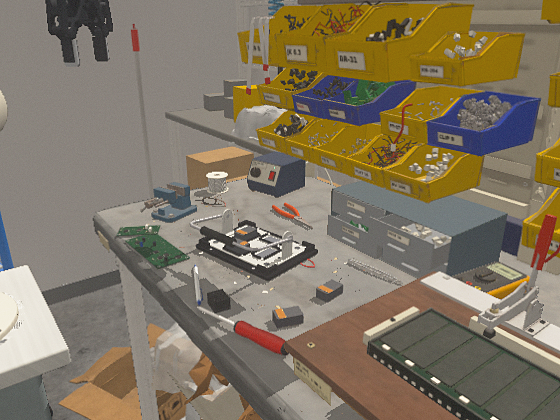

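The scene view confirms the dock area is clear. The loose cells are at about (287,316) and (329,290), and the bail lies toward the robot. Next I'll refine the nests with pixel segmentation, then touch the bench to find the fingertip height at a 26 mm opening.

```bash
python3 - <<'E'
from h import *
p=grab_frame("top");f=p["frame"];g=f.max(2).astype(int)
c0=np.array([541.3,-66.5]);y=.215;M=np.array([[np.cos(y),-np.sin(y)],[np.sin(y),np.cos(y)]])
for n,l in {"a":(-12,-40),"b":(40,-12)}.items():
    u,v=px(p,[*(c0+M@l),16])[0].round().astype(int);print(n,u,v)
    w=g[v-16:v+17,u-16:u+17]
    m=((w>90)&(w<185)).astype(np.uint8);k,lab=cv2.connectedComponents(m,connectivity=4)
    L=lab[16,16];reg=np.zeros(g.shape,bool);reg[v-16:v+17,u-16:u+17]=lab==L
    vs,us=np.nonzero(reg);print("floor",reg.sum(),at(p,[us.mean(),vs.mean()],16)[0].round(1),rect(p,reg,16))
    print(w[4:29:1,16],w[16,4:29])
u,v=px(p,[552,-280,9])[0].round().astype(int)
hsv=cv2.cvtColor(f,cv2.COLOR_BGR2HSV)
print(u,v);print(g[v-14:v+15,u-9:u+10])
# touch bench
move_gripper(26)
z0=150;move_pose([590,-200,z0],down(0.215));F0=get_obs()["contact_force"][2]
servo_line([590,-200,40]);z=40
while z>-10:
    z-=2;servo_line([590,-200,z],v=25);o=get_obs();F=o["contact_force"][2]-F0
    if abs(F)>4: break
print("touch",z,o["ee_pos"],F,o["grip_width"],o["time_s"]);servo_line([590,-200,60])
E
```

```text
a 263 211
floor 143 [ 539.9 -109.    16. ] (array([ 542. , -108.8,   47.7,   18.9]), 0.215)
[125  68 138 221 194 149 149 147 147 147 147 149 147 146 147 146 147 145
 149 146 160 218 195 110  78] [231 231 232 225 180  93 180 227 201 149 147 147 147 147 147 147 173 219
 215 120 125 211 231 232 232]
b 254 188
floor 268 [580.5 -67.8  16. ] (array([581.2, -69.7,  68.7,  44.4]), 1.765)
[ 75  76  77  77 108  93 134 182 181 157 149 149 151 149 151 151 175 222
 174  90 114 197 228 230 230] [180  83 164 225 203 149 152 151 150 150 149 150 151 148 149 148 148 148
 149 149 147 187 230 205  65]
334 231
[[152 154 152 153 152 151 153 152 153 160 161 151 151 150 152 152 150 151
  150]
 [154 153 150 151 153 151 151 153 153 151 152 150 149 151 150 148 149 149
  150]
 [153 151 152 152 150 152 151 152 142 141 150 150 150 149 148 149 148 149
  150]
 [153 151 151 152 151 139 126 136 161 156 138 151 149 149 149 147 149 148
  150]
 [152 151 151 153 145 123 105 117 133 131 118 126 132 136 137 134 140 148
  149]
 [154 153 155 151 131 102 108 109 112 108 111 111 113 116 118 116 116 135
  145]
 [154 154 153 151
[... 1242 characters left out ...]
0 139 153 155 144 144 152 152
  152]
 [145 125  82  57  59  69  72  75  78  81  85 103 115 115 135 152 154 153
  153]
 [134 107  96  87  82  78  72  63  59  60  60  72  76  89 133 153 154 152
  154]
 [130  98  99  98  95  93  92  93  95  96  91  84  90 124 148 154 153 153
  155]
 [143 123  99  99  98  97  97 102 103 107 105 105 128 151 154 152 151 153
  155]
 [137 109 102 102  99  96  99 102 104 109 105 107 137 154 153 154 154 153
  157]
 [132 105 102 101 100  97  98 104 104 108 107 107 137 155 155 154 156 156
  155]
 [134 104 105 104  98  99  98 101 106 107 106 128 150 155 152 153 156 155
  154]]
touch 10 [ 590.41313257 -200.2103792    10.89000223] 4.573835888056814 26.0876665165094 11.4917
```

```bash
cat >> h.py <<'E'
def best(pos,yaw):
    q0=get_obs()["joint_pos"];c=[]
    for k in(-1,0,1):
        try: j=solve_ik(pos,down(yaw+k*np.pi))
        except Exception: j=None
        if j is not None: c.append((abs(np.array(j)-q0)[[3,5]].sum(),yaw+k*np.pi))
    return down(min(c)[1])
def fetch(x,y,yaw,zt=17):
    q=best([x,y,70],yaw)                      # squeeze along the length first: centres the cell
    move_pose([x,y,70],q);move_gripper(62);servo_line([x,y,zt],v=120);move_gripper(40)
    o=get_obs();C=o["ee_pos"][:2];print("squeeze",o["grip_width"],o["gripper_force"],C.round(1),o["time_s"])
    move_gripper(62);servo_line([x,y,60])
    q=best([x,y,60],yaw+np.pi/2);servo_line([x,y,60],ori=q);move_gripper(45)
    servo_line([x,y,zt],v=120);move_gripper(15);o=get_obs()
    print("grip",o["grip_width"],o["gripper_force"],o["ee_pos"].round(1),o["time_s"])
    servo_line([x,y,150],v=200);o=get_obs();print("held",o["grip_width"],o["gripper_force"])
E
python3 - <<'E'
from h import *
fetch(552,-280,.15)
p=grab_frame("top")
print(at(p,[[263.3,211.5],[254.5,188.1]],16).round(1), at(p,[[335.2,229.7],[336,221.2],[334,238.2]],18).round(1))
E
```

```text
squeeze 41.81922289093904 61.2786340713501 [ 553.1 -280.9] 13.7667
grip 24.29896415948744 60.60615420341492 [ 553.  -280.7   18.5] 17.375
held 24.727324000989665 60.041770935058594
[[ 536.7 -109.6   16. ]
 [ 582.7  -70.6   16. ]] [[ 552.9 -280.9   18. ]
 [ 572.7 -276.3   18. ]
 [ 533.  -284.6   18. ]]
```

```bash
cat >> h.py <<'E'
def place(T,yaw,zfloor=34.5,zmove=150,release=True):
    T=np.array(T,float);q=best([*T,zmove],yaw);move_pose([*T,zmove],q);cmd=np.r_[T,zmove]
    servo_line([*T,48],v=150,ori=q);pause(.2);e=get_obs()["ee_pos"]-np.r_[T,48];off=-e;print("err",e.round(2))
    servo_line(np.r_[T,48]+off,v=60);pause(.15);f0=get_obs()["contact_force"]
    z=44.;d=np.zeros(2);k=0
    S=[(0,0),(1.5,0),(-1.5,0),(0,1.5),(0,-1.5),(1.5,1.5),(-1.5,1.5),(1.5,-1.5),(-1.5,-1.5)]
    while z>zfloor-2:
        z-=1;servo_line(np.r_[T+d,z]+off,v=30);o=get_obs();F=(o["contact_force"]-f0)
        if F[2]>6:
            print("contact",o["ee_pos"].round(1),F.round(1))
            if o["ee_pos"][2]<zfloor+1.7: break
            k+=1
            if k>=len(S): print("FAILED");return False
            z+=3;servo_line(np.r_[T+d,z]+off,v=60);d=np.array(S[k])
            servo_line(np.r_[T+d,z]+off,v=60)
    print("down",o["ee_pos"].round(1),F.round(1),"shift",d,o["time_s"])
    if release:
        move_gripper(38);servo_line(np.r_[T+d,80]+off,v=80);servo_line(np.r_[T+d,170]+off,v=250)
    return True
E
python3 - <<'E'
from h import *
print(place((537.5,-109.2),.213+np.pi/2))
o=get_obs();print(o["time_s"],o["grip_width"])
E
```

```text
err [ 0.89 -0.4   1.19]
contact [ 536.9 -108.8   36.6] [-3.2  1.   6.2]
contact [ 538.2 -108.6   36.9] [-6.2  4.4 12.1]
contact [ 535.6 -109.2   36.1] [-2.6  0.2 11. ]
down [ 535.6 -109.2   36.1] [-2.6  0.2 11. ] shift [-1.5  0. ] 24.9667
True
26.4583 37.81133881101989
```

```bash
python3 - <<'E'
from h import *
q=best([447,-297,170],2.825);move_pose([447,-297,170],q)
ps=[grab_frame("top"),grab_frame("scene")]
a=cv2.resize(ps[0]["frame"][165:250,195:300],(630,510),interpolation=cv2.INTER_CUBIC);cv2.imwrite("pics/t2.png",a)
cv2.imwrite("pics/s2.png",cv2.resize(ps[1]["frame"][190:290,180:330],(750,500),interpolation=cv2.INTER_CUBIC))
for p in ps:
    for r in tip_of("cell_3_center",p): print("tip",round(r["score"],2),np.round(r["position"]),at(p,r["position"],25)[0].round(1))
    for r in trace("cell_3_center",p): print("tr",round(r["score"],2),np.round(r["box"]),rect(p,r["region"],32))
E
```

```text
tip 0.44 [327. 274.] [ 447.6 -296.    25. ]
tip 0.25 [346. 184.] [ 664.5 -269.3   25. ]
tip 0.71 [290. 316.] [ 440.2 -314.9   25. ]
tr 0.88 [274. 305.  31.  23.] (array([ 430.6, -322.1,   47.4,   47.4]), 1.211)
```

View pics/t2.png

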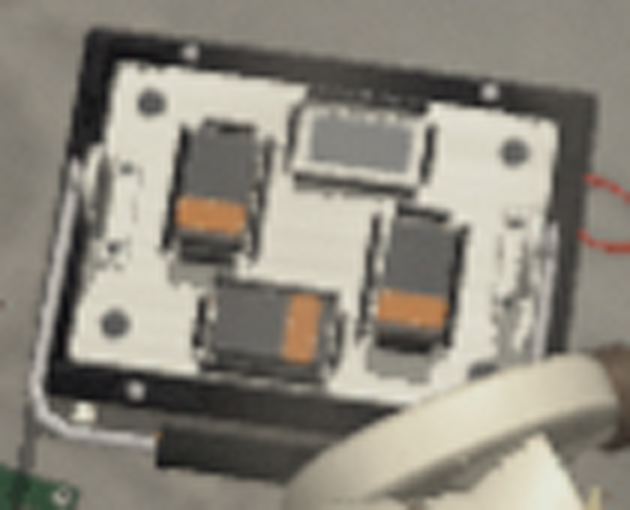

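View pics/s2.png

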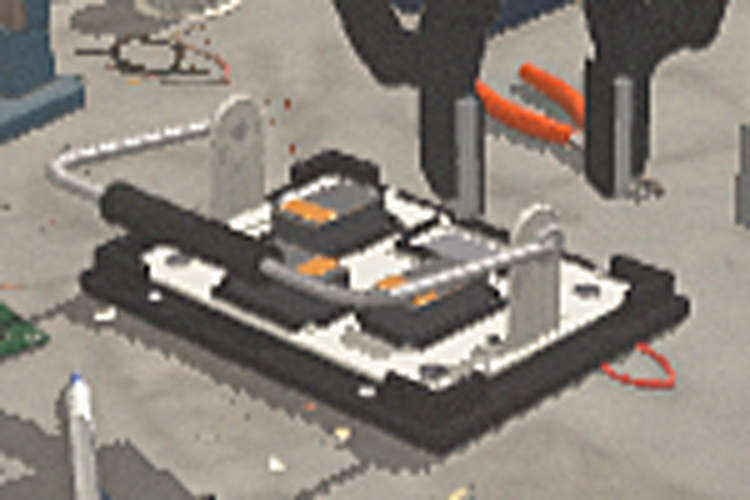

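Both views show the third cell sitting flat in nest a (crop ~(415,270)), inside the rim like its neighbours; nest b (360,140) is still empty. Now I'll fetch the second cell and place it in b.

```bash
python3 - <<'E'
from h import *
fetch(446,-296.2,2.825)
print(place((581.5,-70.8),.213))
o=get_obs();print(o["time_s"],o["grip_width"])
E
```

```text
squeeze 41.866286381565196 61.36411428451538 [ 447.  -297.2] 30.0083
grip 24.243777649583485 60.01406729221344 [ 446.9 -297.1   18.3] 33.6167
held 24.56629788878053 59.36696112155914
err [ 0.91 -0.3   1.27]
contact [580.9 -70.6  39.2] [-5.2  1.4 12.9]
contact [582.2 -70.5  34.4] [-2.   0.8  6.1]
down [582.2 -70.5  34.4] [-2.   0.8  6.1] shift [1.5 0. ] 40.8
True
42.3083 38.00091404291774
```

```bash
python3 - <<'E'
from h import *
move_gripper(0);u=np.array([np.cos(.213),np.sin(.213)])
b=np.array([582.2,-70.5]);a=np.array([536.3,-109.2])
q=best([*b,80],.213)
for n,T in(("b",b),("a+",a+13*u),("a-",a-13*u)):
    T=T-[.9,-.4]
    servo_line([*T,75],v=200,ori=q);servo_line([*T,52],v=100);pause(.1);f0=get_obs()["contact_force"][2];z=52
    while z>36:
        z-=1.;servo_line([*T,z],v=30);o=get_obs();F=o["contact_force"][2]-f0
        if F>6:break
    print(n,o["ee_pos"].round(1),round(F,1),o["time_s"]);servo_line([*T,70],v=150)
move_pose([330,-200,250],best([330,-200,250],.213))
p=grab_frame("top")
cv2.imwrite("pics/t3.png",cv2.resize(p["frame"][165:250,195:300],(735,595),interpolation=cv2.INTER_CUBIC))
print(get_obs()["time_s"])
E
```

```text
b [581.6 -70.2  44.3] 7.4 46.1083
a+ [ 548.5 -106.1   44.2] 10.0 49.575
a- [ 523.  -111.7   44.2] 10.8 52.925
54.3833
```

View pics/t3.png

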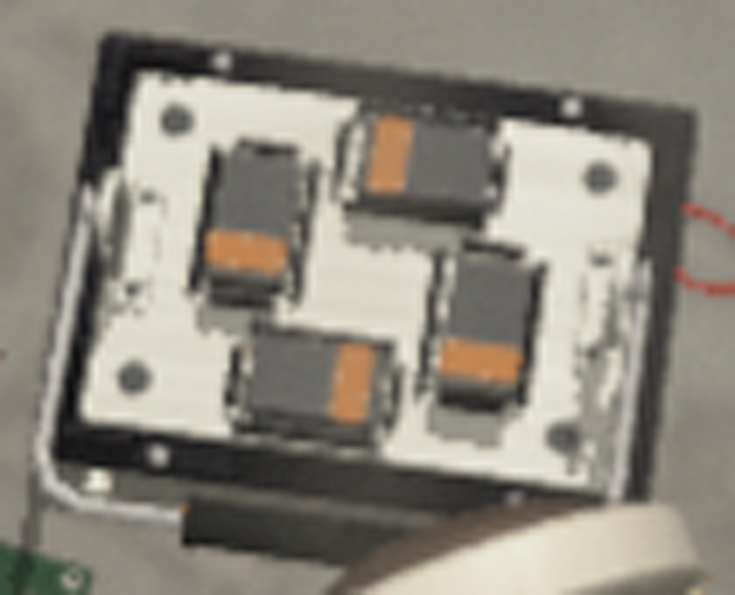

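All four cells sit flush: the pressed tops read 44.2–44.3 mm, and the top view shows each one inside its rim. Next is the bail: pinch the grip, then follow the arc.

```bash
python3 - <<'E'
from h import *
yaw=.213;u=np.array([np.cos(yaw),np.sin(yaw)]);g=np.array([540.2,-67.5])-99.3*u-[.8,-.4]
p=grab_frame("top");print(g,at(p,[240.4,241.2],74))
q=best([*g,120],yaw);move_pose([*g,120],q);move_gripper(50)
servo_line([*g,61.5],v=100);o=get_obs();print(o["ee_pos"].round(1),o["contact_force"].round(1));move_gripper(5)
o=get_obs();print(o["grip_width"],o["gripper_force"],o["time_s"]);assert o["grip_width"]>9
s=o["ee_pos"];c0=np.r_[g,61.5];t0=-1.45
for t in np.linspace(t0,0,9)[1:]:
    d=100*(np.sin(t)-np.sin(t0));h=100*(np.cos(t)-np.cos(t0))+1.0*(t-t0)/1.45
    servo_line(c0+np.r_[d*u,h],v=110)
    o=get_obs();print(round(t,2),o["ee_pos"].round(1),o["contact_force"].round(1),round(o["grip_width"],1))
    if np.linalg.norm(o["contact_force"])>60: break
print(o["time_s"])
p=grab_frame("scene");cv2.imwrite("pics/s4.png",cv2.resize(p["frame"][130:290,160:360],(750,600),interpolation=cv2.INTER_CUBIC))
E
```

```text
[442.34406731 -88.09132988] [[443.73675175 -90.09292623  74.        ]]
[442.7 -88.3  61.9] [-0.5  0.4 -0.6]
13.91248452492098 58.43327879905701 56.95
-1.27 [446.5 -87.5  79.4] [ 4.3 -1.  -1.6] 14.2
-1.09 [452.8 -85.9  95.9] [ 3.2 -0.5 -2.6] 13.9
-0.91 [462.1 -83.7 111.1] [ 1.5 -0.2 -2.6] 14.2
-0.72 [474.  -80.9 124.4] [-0.8  0.9 -0.6] 14.1
-0.54 [488.3 -78.  135.5] [-2.4  0.8  2.9] 14.1
-0.36 [504.3 -74.7 143.6] [-2.9  0.6  5.5] 13.9
-0.18 [521.4 -71.  148.7] [-1.8  1.3  7.1] 14.1
0.0 [539.2 -67.3 150.6] [-0.7  1.4  5. ] 13.9
59.4833
```

View pics/s4.png

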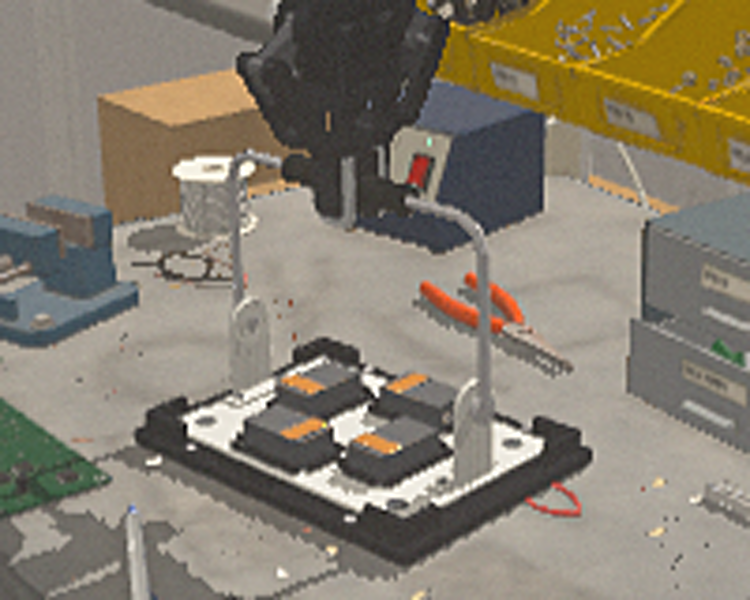

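The bail stands upright in the fingers and the carrier is still level in the dock with four flat cells. Now I'll lift.

```bash
python3 - <<'E'
from h import *
e=np.array([539.2,-67.3,150.6])-[.9,-.4,1]
servo_line(e+[0,0,20],v=30);print(get_obs()["contact_force"].round(1))
servo_line(e+[0,0,70],v=50);pause(1.2);o=get_obs();print(o["ee_pos"].round(1),o["contact_force"].round(1),o["wrist_torque"].round(2),o["grip_width"],o["time_s"])
p=grab_frame("scene");cv2.imwrite("pics/s5.png",cv2.resize(p["frame"][90:290,150:400],(750,600),interpolation=cv2.INTER_CUBIC))
E
```

```text
[ 0.   0.4 -5.7]
[538.3 -66.9 219.6] [-0.9  0.1 -5.7] [-0.01 -0.01 -0.02] 14.261266615352556 62.675
```

View pics/s5.png

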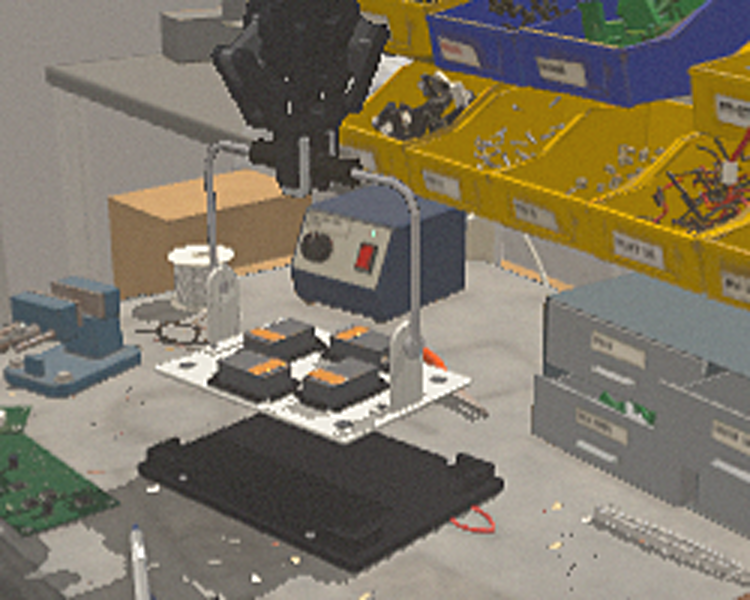

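The carrier hangs level about 68 mm above the dock with all four cells in place. The wrist reads 5.7 N, close to its full weight.

```bash
python3 -c "
from workcell import *
print(close_job())"
```

```text
the job is handed in; nothing more can be done
None
```

I set both batteries into their nests, swung up the bail and lifted the carrier about 68 mm above the dock; it hung level and still when I handed the job in at about 63 s, and no verdict was returned.

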